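# Take the battery pack out of the sloping charger

## Task

Switch the charger off by pushing its black paddle lever fully over, away from the robot. Then squeeze the two side buttons of the battery pack together, draw the pack straight out of its sloping bay, and stand it upright, set down gently, in the empty compartment of the metal tray. Leave the spare pack and the other things on the bench where they are.

Things in the scene. Friction and masses are not known exactly. Their poses are not given: they have to be found in the camera images.
- bay_mouth (a point): Centre of the mouth of the charger's bay. Its z axis is the bay's axis, the way the pack comes out: upwards, leaning 35 degrees from vertical to the charger's front. Its y axis is horizontal, across the bay. The bay is 60 mm deep, with 1.5 mm play round the pack; its walls lie within 40 mm of this point along y.
- pack_buttons (a point): Black battery pack (loose, about 0.3 kg, 36 x 48 x 130 mm in its x, y, z; z from foot to top): the point midway between its two grey release buttons, 100 mm from its foot. The buttons stand out on its +y and -y sides, faces 22 mm wide, 26 mm high, 62 mm apart (50 when fully in). Seated, this point is 40 mm out of the bay's mouth. Hold the pack by its buttons, gripping with 20 N or more.
- pack_center (a point): Centre of the same pack, 65 mm from its foot.
- pack_foot (a point): Middle of the same pack's underside; z points up the pack.
- button_l (a joint): How far the button on the pack's +y side is pressed in, 0 to 0.006 m; sprung, 2 N to start, 8 N fully in. A tooth on each button catches under the bay's rim until both are nearly fully in.
- button_r (a joint): The same for the button on the pack's -y side.
- power_lever (a joint): Angle of the charger's power lever, rad: 0 to 0.15 at the start (on, leaning 29 degrees to the charger's front), 1.0 is fully over (off, leaning 29 degrees to the back, the charger's +x). It is stiff (about 2 N at its tip) and stays where it is left.
- lever_pivot (a point): Middle of the lever's hinge, 42 mm above the bench. The hinge axis is this frame's y; x points to the charger's back, the way to push. The lever is a flat black paddle, 32 mm wide along y, 8 mm thick, reaching 62 mm up from the hinge, on a block (its top level with the hinge) at the charger's front corner, 130 mm to the -y side of the bay and 108 mm in front of its mouth.
- lever_tip (a point): Middle of the paddle's free end.
- mat: Thin black rubber mat, 75 x 80 x 2 mm, in the middle of the tray's empty compartment; origin at the centre of its underside, 5 mm above the bench; axes as the tray's. The pack may stand on it with any turn that fits.
- spare_center (a point): Centre of a like spare pack (36 x 48 x 130 mm, 62 mm over its buttons) standing upright in the tray's other compartment; leave it.
- meter: Grey hand-held multimeter lying on its back, 190 x 88 x 38 mm, origin at the centre of its underside; leave it.
- spool: Metal solder spool standing on end, 64 mm across, 56 mm high, origin at the centre of its underside; leave it.
- charger: Grey plastic battery charger, fixed on the bench; base plate 265 x 280 mm. Its front is its -x side. A round steel carrying handle (bar 14 mm thick, along y, 220 mm above the bench, legs 95 mm to each side) runs 105 mm over the pack's buttons: a hand coming straight down hits it, so come in and draw out along the bay's axis and lift past its front. Origin: on the bench, straight below the buttons.
- tray: Open dark metal tray, fixed: 205 x 110 mm along its x and y, 35 mm high, walls and floor 5 mm; origin at the centre of its underside. A wall across its middle makes two compartments of 95 x 100 mm, one beyond the other along x, centres 100 mm apart.
Not all that is in view belongs to the job. Leave any green or yellow look-alike of the part that bears pack_buttons alone.

How it is judged:
On the way, in this order (a step that is already met when the one before it is completed fails the run):
1. the charger is switched off (lever past 0.8 rad) with the pack still in its bay (value of joint power_lever above 0.8 rad and z of pack_foot in the frame of bay_mouth below -0.045 m), for 0.1 s.
2. both side buttons are squeezed in (over 4.5 mm each) by the fingers with the pack still seated (value of joint each of button_l, button_r above 0.0045 m and contact force between the fingers and pack above 2 N and z of pack_foot in the frame of bay_mouth below -0.045 m), for 0.1 s.
3. the pack is drawn right out of the bay, held by the fingers (z of pack_foot in the frame of bay_mouth above 0.005 m and contact force between the fingers and pack above 2 N), for 0.05 s.
At the end, for the whole second after the job is handed in: The charger's lever is over (above 0.8 rad); the pack stands upright (within 0.1 rad, foot down) and still on the floor of the tray's empty compartment, its foot within 40 mm of the mat's centre and no more than 6 mm above the mat's underside (value of joint power_lever above 0.8 rad and horizontal distance between pack_foot and mat below 0.04 m and z of pack_foot in the frame of mat below 0.006 m and angle between pack_foot's own z axis and vertical below 0.1 rad and z of pack_center in the frame of mat above 0.05 m and linear speed of pack below 0.02 m/s); the robot touches nothing.
It fails at once if the spare pack, the meter or the spool is moved by more than 25 mm (distance of any of spare_center, meter, spool from where it was at the start of the episode above 0.025 m).
It fails at once if the pack is dropped or thrown (faster than 0.5 m/s with no finger on it) (linear speed of pack above 0.5 m/s and contact force between the fingers and pack below 0.1 N).
It also fails if it takes over 64 s, if anything falls off the work surface, if the arm or the gripper's body presses on something with over 40 N, if the wrist force passes 120 N, or if a joint passes its speed limit or range.

## Robot

A 7-joint arm with a two-finger parallel gripper is mounted at the origin on the work surface. World frame = base frame: x ahead of the robot, y to its left, z up, the work surface at z = 0. Lengths are in m, angles in rad, forces in N, time in s.
With the tool pointing down it reaches from about 0.35 to 0.9 m from the base axis. Payload 19.9 kg.
Tool frame: the origin (TCP) lies at the centre of the arm's flange, where the gripper is bolted on; the fingertips stand 173 mm ahead of it and the grasp point (between the pads) lies 155 mm ahead of it; x points along the fingers, z is the direction in which the jaws open and shut, and the axes are right-handed (so a half turn about x gives the same grasp; the last joint's range is limited). The gripper opens to 85 mm and grips with 20 to 120 N. Pads are 22 mm wide; open, the fingers measure 114 mm over their backs; the gripper's body (76 mm by 85 mm) begins 54 mm behind the grasp point. The pads swing forward as they close: fully open they stand 13 mm farther back than shut.
Start: joints at [-1.351, 0.417, -0.01, 1.614, 0.005, 1.111, -0.053], TCP at [0.162, 0.604, 0.405] pointing down, gripper open.
Joint ranges: [-2.81, 2.81], [-0.39, 2.02], [-1.27, 1.25], [0.06, 2.57], [-1.19, 4.33], [0.19, 2], [-2.82, 2.82]. Speed limits (rad/s): [1.89, 1.89, 2.39, 2.39, 3.01, 3.01, 3.01].

## Interface

Orientations are given as a unit quaternion [x, y, z, w].
In Python, from plant import status, cams, r gives the robot as it stands. The module is installed in compiled form; this text tells all that it offers.
- The arm moves only by the tool move_arm, never from a script. Its argument "steps" is a list that holds one entry, the list of rows, each a list of 7 numbers: the shift along the tool's x, y, z in units of 40 mm (1.0 is 40 mm), then the turn, a rotation vector about the tool's x, y, z in units of 5 degrees (1.0 is 5 degrees), then the finger opening in mm, from 0 to 85.4. A call has 1 to 5 rows; each row shifts and turns the pose as measured when the row begins, along the tool's axes as they then stand; what a row does not reach is not made up. A row lasts 1/12 s, in which the tool goes at most 41.7 mm and 7.16 degrees, less where a joint would pass 70% of its speed; a pose out of reach is approached as far as the arm can. A call is refused whole if a number of a shift passes 1 or a number of a turn 1, either way. A call with a gripper value outside its range is refused whole. The fingers move at their own pace and stop on an object; "force" is the grip in N (left out, the last holds). Time passes only in rows, so rows that do not move let the fingers close. It gives the time, the measured TCP pose, the force and the opening at its end, in the units of the state.
- status.observe(): the state, without advancing time (a new reading comes with each control period).
- cams.grab_frame(name): name is "scene" or "top" or "wrist"; returns a dict with "frame" (480x640x3 uint8, red, green, blue), "fov_y" (degrees; the focal length in pixels is half the picture's height over the tangent of half this angle, whatever the lens; pixels are square), "cx", "cy" (the principal point, pixels), "k1" (the pictures are not rectified: a ray, as slopes to the right and down, at radius r is drawn at 1 + k1 r^2 times it, then the intrinsics apply), "position" and "orientation" of the camera in the world. Camera axes: x right, y down, z forward; pixel columns grow to the right and rows downward; lengths in m; the calibration is good to about 2 mm. A picture is of the moment at which its call begins. There is no depth.
- r.close_job(): hands the job in, once; it reports no verdict.
The state is a dict: "clock": time; "joint_positions": joint angles; "joint_vel": joint speeds; "joint_torque": joint torques, N m; "ee_pos": TCP position; "tcp_rot": TCP orientation; "force": force on the tool from outside, world axes, zero at the start; "ft_torque": the same for the moment, N m; "gripper_width": finger opening in m.
Only numpy, scipy, OpenCV 4.12 (cv2) and the standard library are available. Lean on these libraries where they do the work, as an engineer would, in place of code of your own. Each camera call takes 0.05 s, during which the arm holds its last target. There are 200 camera calls.

## Working session

There is one attempt and no reset: what is moved stays moved. The work goes in short steps, Python scripts to look and compute and a tool call to move; the robot and the scene stay as the last step left them, time stands still between calls to the robot, and variables do not carry over. Pictures are saved under pics/ and viewed, about 8 in all and at most 12, crops included, and the job is handed in when it is done.

Besides the shell and the picture viewer there is one more tool, called as name(argument=value, ...), one argument or row to a line, values as JSON. move_arm: Moves the arm, as the interface text tells. Its arguments: {"type":"object","properties":{"steps":{"type":"array","items":{"type":"array","items":{"type":"array","items":{"type":"number"}}}},"force":{"type":"number"}},"required":["steps"]}

```bash
mkdir -p pics; cat > h.py <<'E'
import numpy as np, cv2
from scipy.spatial.transform import Rotation as R
from plant import status, cams, r
def grab(n,f=None):
    d=cams.grab_frame(n)
    np.save(f'/tmp/{n}.npy',d,allow_pickle=True)
    if f: cv2.imwrite('pics/'+f,d['frame'][:,:,::-1])
    return d
def load(n): return np.load(f'/tmp/{n}.npy',allow_pickle=True).item()
def K(d):
    f=240/np.tan(np.radians(d['fov_y'])/2); return np.array([[f,0,d['cx']],[0,f,d['cy']],[0,0,1.]]),np.array([d['k1'],0,0,0.])
def Rc(d): return R.from_quat(d['orientation']).as_matrix()
def ray(d,p):
    k,D=K(d); u=cv2.undistortPoints(np.array(p,float).reshape(-1,1,2),k,D).reshape(-1,2)
    v=np.c_[u,np.ones(len(u))]@Rc(d).T
    return np.array(d['position']),v/np.linalg.norm(v,axis=1)[:,None]
def onz(d,p,z):
    o,v=ray(d,p); return o+v*((z-o[2])/v[:,2])[:,None]
def proj(d,P):
    k,D=K(d); q=(np.array(P,float).reshape(-1,3)-np.array(d['position']))@Rc(d)
    return cv2.projectPoints(q,np.zeros(3),np.zeros(3),k,D)[0].reshape(-1,2)
def tri(d1,p1,d2,p2):
    o1,v1=ray(d1,p1);o2,v2=ray(d2,p2);out=[]
    for a,b in zip(v1,v2):
        s=np.linalg.lstsq(np.c_[a,-b],o2-o1,rcond=None)[0]
        A=o1+s[0]*a;B=o2+s[1]*b; out.append(np.r_[(A+B)/2,np.linalg.norm(A-B)])
    return np.array(out)
E
python3 - <<'E'
from h import *
np.set_printoptions(precision=4,suppress=True)
for n in("scene","top","wrist"):
    d=grab(n,n+'0.png'); print(n,d['fov_y'],d['cx'],d['cy'],d['k1'],d['position'],d['orientation'])
print(status.observe())
E
```

```text
scene 52.05243473486698 315.58603486678265 242.09758204347176 -0.08070892275754671 [ 1.3935 -0.5883  0.8537] [ 0.8072  0.3982 -0.1996 -0.3874]
top 43.90902410523272 319.7123817348746 236.21601951595974 -0.193397248077309 [ 0.4593 -0.0638  1.4123] [-0.6964  0.7152 -0.0322  0.049 ]
wrist 58.14280062449886 317.06490730663245 236.53674351449865 -0.08691235404650173 [0.0871 0.6227 0.3727] [0.784  0.6021 0.0918 0.12  ]
{'clock': 0.15, 'joint_positions': array([-1.3505,  0.4179, -0.0103,  1.614 ,  0.0047,  1.1107, -0.053 ]), 'joint_vel': array([ 0.0002, -0.0036, -0.0002, -0.0017, -0.0005, -0.0011,  0.0003]), 'joint_torque': array([  0.0005, -86.4739,   0.6791, -43.5055,   0.0191,   0.0057,
         0.    ]), 'ee_pos': array([0.1618, 0.6036, 0.4042]), 'tcp_rot': array([-0.4307,  0.5612,  0.4302,  0.5607]), 'force': array([-0.4231,  0.099 ,  0.5631]), 'ft_torque': array([ 0.0097, -0.061 , -0.0015]), 'gripper_width': 0.08538537201612698}
```

View pics/scene0.png

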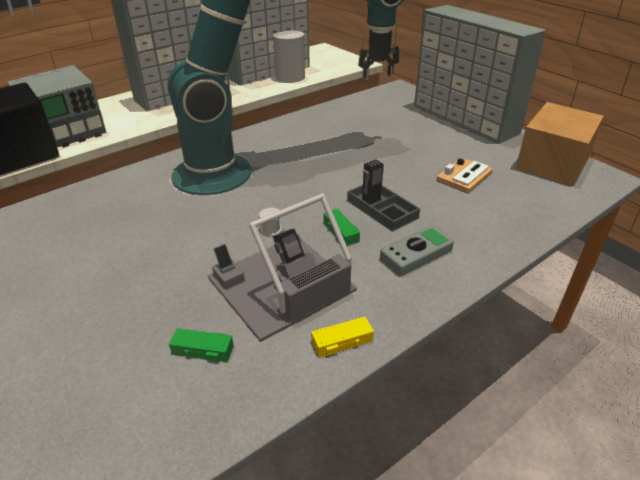

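View pics/top0.png

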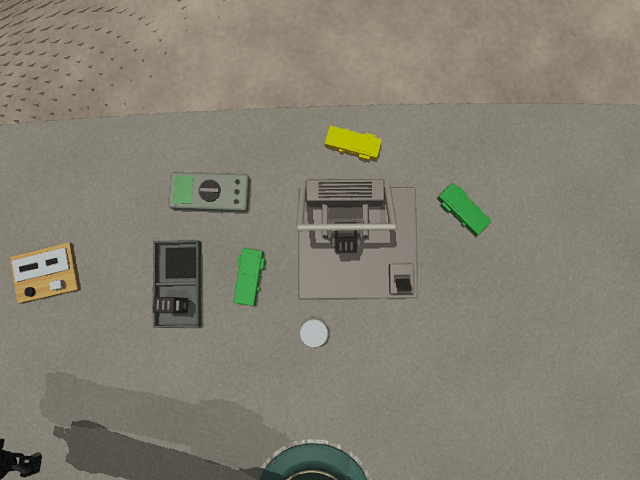

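The scene view shows the charger, with its bay facing the robot and the lever near (222,258). The tray is at (383,205) with the spare in its left half. In the top view the charger plate runs from (298,187) to (416,298), the lever is at (402,284), the pack at (347,243) and the mat at (181,263). I'll zoom in to measure.

```bash
python3 - <<'E'
from h import *
np.set_printoptions(precision=4,suppress=True)
t=load('top')['frame'];s=load('scene')['frame']
z=lambda im,x,y,w,h,k:cv2.resize(im[y:y+h,x:x+w],None,fx=k,fy=k,interpolation=cv2.INTER_CUBIC)
a=z(t,290,172,133,133,3);b=z(t,145,230,66,133,3)
c=z(s,205,190,160,148,5)[:,:,::-1]
o=np.hstack([a,b]); print(o.shape,c.shape)
cv2.imwrite('pics/c1.png',o[:,:,::-1]);cv2.imwrite('pics/c2.png',c)
w=load('wrist');st=status.observe();T=R.from_quat(st['tcp_rot'])
print('cam in tool',T.inv().apply(np.array(w['position'])-st['ee_pos']),'tool axes',T.as_matrix())
print('cam z in tool',T.inv().apply(Rc(w)[:,2]))
E
```

```text
(399, 597, 3) (740, 800, 3)
cam in tool [ 0.0315  0.077  -0.0009] tool axes [[-0.0002 -0.9659  0.2588]
 [-0.0009  0.2588  0.9659]
 [-1.     -0.0001 -0.001 ]]
cam z in tool [ 0.9544 -0.2986  0.0006]
```

View pics/c1.png

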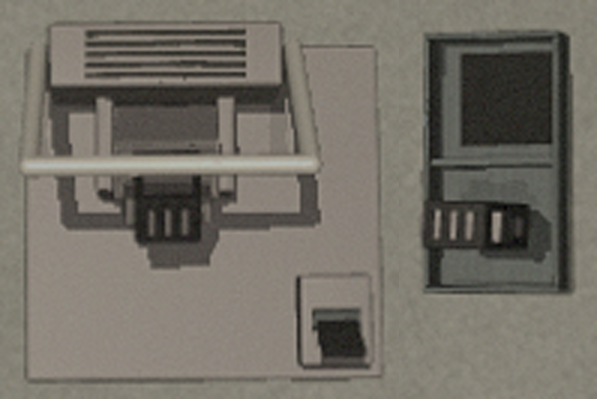

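View pics/c2.png

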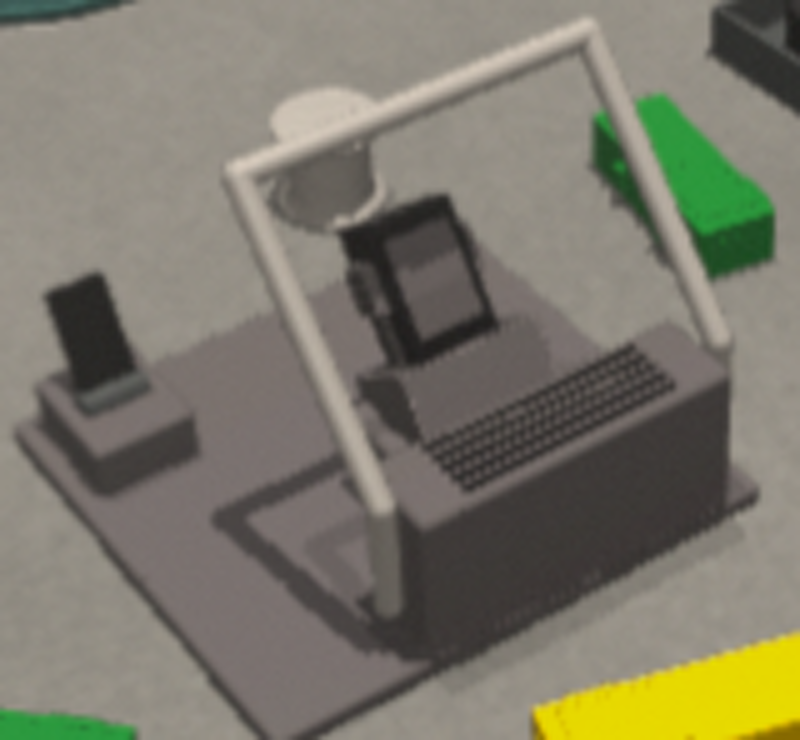

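Zooms: c1 has plate corners at crop (24,380), (382,377) and (377,47). The handle bar runs (22,165)–(318,163), the lever hinge is about (337,315) with the paddle tip at (345,357), and the mat is centred at (507,99) with the pack top at (168,222). c2 shows the lever leaning to the front, the pack seated and the bar over it.

```bash
python3 - <<'E'
from h import *
np.set_printoptions(precision=4,suppress=True)
t=load('top');s=load('scene')
c=lambda L:np.array(L,float)/3+[290-.33,172-.33]
pl=onz(t,c([(24,380),(382,377),(377,47)]),.006);print('plate',pl, np.linalg.norm(pl[0]-pl[1]),np.linalg.norm(pl[2]-pl[1]))
bar=onz(t,c([(26,165),(316,163)]),.22);print('bar',bar,np.linalg.norm(bar[0]-bar[1]))
bl=onz(t,c([(298,278),(370,275),(375,362),(304,367)]),.042);print('block',bl,bl.mean(0))
m=lambda L:np.array(L,float)/3+[145-133-.33,230-.33]
# tray crop shown at x offset 399 -> /3=133
mat=onz(t,m([(462,54),(551,55),(552,145),(462,145)]),.007);print('mat',mat,mat.mean(0))
tr=onz(t,m([(425,34),(567,34),(572,291),(424,290)]),.035);print('tray',tr,tr.mean(0))
S=lambda L:np.array(L,float)/5+[205-.4,190-.4]
# triangulate lever tip, pack top face corners, bar ends
T=c([(340,358),(22,165),(318,163)]);Q=S([(75,285),(592,32),(236,172)])
print('tri',tri(t,T,s,Q))
E
```

```text
plate [[ 0.4761  0.0234  0.006 ]
 [ 0.4706 -0.258   0.006 ]
 [ 0.734  -0.2653  0.006 ]] 0.28146743662688933 0.26347313192283955
bar [[ 0.6179  0.0057  0.22  ]
 [ 0.6138 -0.1897  0.22  ]] 0.19540852547072113
block [[ 0.5482 -0.1911  0.042 ]
 [ 0.5489 -0.2468  0.042 ]
 [ 0.482  -0.248   0.042 ]
 [ 0.4798 -0.1933  0.042 ]] [ 0.5147 -0.2198  0.042 ]
mat [[0.6045 0.3411 0.007 ]
 [0.6018 0.2675 0.007 ]
 [0.5297 0.2671 0.007 ]
 [0.5311 0.3411 0.007 ]] [0.5668 0.3042 0.007 ]
tray [[0.6184 0.3636 0.035 ]
 [0.6152 0.248  0.035 ]
 [0.4144 0.2458 0.035 ]
 [0.4163 0.3647 0.035 ]] [0.5161 0.3055 0.035 ]
tri [[ 0.4852 -0.2149  0.0918  0.0013]
 [ 0.6183  0.0087  0.2188  0.0005]
 [ 0.6147 -0.188   0.2236  0.0059]]
```

```bash
cat >> h.py <<'E'
from scipy.linalg import logm,expm
YAW=-.022
def Rt(tilt,yaw=YAW):  # tool down, jaws along charger y, tilt deg leaning fingers to +x
    a=np.radians(tilt); X=[np.sin(a),0,-np.cos(a)];Z=[0,1,0];Y=np.cross(Z,X)
    return R.from_euler('z',yaw).as_matrix()@np.array([X,Y,Z]).T
def go(p,Rm,cur=None,n=None):
    st=status.observe()
    A=np.eye(4);A[:3,:3]=R.from_quat(st['tcp_rot']).as_matrix();A[:3,3]=st['ee_pos']
    if cur is not None: A[:3,3],A[:3,:3]=cur
    B=np.eye(4);B[:3,:3]=Rm;B[:3,3]=p
    L=logm(np.linalg.inv(A)@B).real
    rv=np.degrees(np.array([L[2,1],L[0,2],L[1,0]]))/5; 
    n=n or int(np.ceil(max(np.abs(L[:3,3]).max()/.038,np.abs(rv).max()/.95,1e-9)))
    D=expm(L/n); v=R.from_matrix(D[:3,:3]).as_rotvec(degrees=True)/5
    print('rows',n,'row',np.round(np.r_[D[:3,3]/.04,v],3).tolist())
E
python3 - <<'E'
from h import *
go([.42,-.15,.40],Rt(0))
t=load('top'); c=lambda L:np.array(L,float)/3+[290-.33,172-.33]
print(onz(t,c([(168,243)]),.129)+[.0319,0,0], onz(t,[(314,331)],.056))
E
```

```text
rows 19 row [0.006, -0.484, -0.933, -0.145, -0.001, -0.0]
[[ 0.60236621 -0.09022078  0.129     ]] [[ 0.40070502 -0.01499949  0.056     ]]
```

move_arm(
  steps=[
    [[0, -0.48, -0.93, -0.15, 0, 0, 20], [0, -0.48, -0.93, -0.15, 0, 0, 0], [0, -0.48, -0.93, -0.15, 0, 0, 0], [0, -0.48, -0.93, -0.15, 0, 0, 0], [0, -0.48, -0.93, -0.15, 0, 0, 0]],
  ],
  force=30,
)

```text
clock: 0.57
ee_pos: [0.2087, 0.4027, 0.4004]
tcp_rot: [-0.452, 0.546, 0.451, 0.543]
force: [1.0, -0.2, 0.8]
gripper_width: 0.0255
```

move_arm(
  steps=[
    [[0, -0.48, -0.93, -0.15, 0, 0, 0], [0, -0.48, -0.93, -0.15, 0, 0, 0], [0, -0.48, -0.93, -0.15, 0, 0, 0], [0, -0.48, -0.93, -0.15, 0, 0, 0], [0, -0.48, -0.93, -0.15, 0, 0, 0]],
  ],
)

```text
clock: 0.98
ee_pos: [0.2708, 0.2039, 0.4]
tcp_rot: [-0.47, 0.53, 0.471, 0.526]
force: [1.7, 0.6, 1.0]
gripper_width: 0.0
```

move_arm(
  steps=[
    [[0, -0.48, -0.93, -0.15, 0, 0, 0], [0, -0.48, -0.93, -0.15, 0, 0, 0], [0, -0.48, -0.93, -0.15, 0, 0, 0], [0, -0.48, -0.93, -0.15, 0, 0, 0], [0, -0.48, -0.93, -0.15, 0, 0, 0]],
  ],
)

```text
clock: 1.4
ee_pos: [0.3457, 0.0093, 0.4002]
tcp_rot: [-0.487, 0.512, 0.49, 0.511]
force: [2.4, 1.0, 0.7]
gripper_width: 0.0003
```

```bash
python3 - <<'E'
from h import *
go([.42,-.15,.40],Rt(0))
E
```

```text
rows 5 row [-0.001, -0.4, -0.782, -0.054, 0.004, -0.007]
```

move_arm(
  steps=[
    [[0, -0.4, -0.78, -0.05, 0, 0, 0], [0, -0.4, -0.78, -0.05, 0, 0, 0], [0, -0.4, -0.78, -0.05, 0, 0, 0], [0, -0.4, -0.78, -0.05, 0, 0, 0], [0, -0.4, -0.78, -0.05, 0, 0, 0]],
  ],
)

```text
clock: 1.82
ee_pos: [0.4202, -0.1605, 0.4012]
tcp_rot: [-0.494, 0.504, 0.495, 0.507]
force: [0.9, 2.0, -0.0]
gripper_width: 0.0002
```

move_arm(
  steps=[
    [[0, 0, 0, 0, 0, 0, 0], [0, 0, 0, 0, 0, 0, 0]],
  ],
)

```text
clock: 1.98
ee_pos: [0.4217, -0.166, 0.4009]
tcp_rot: [-0.494, 0.507, 0.492, 0.507]
force: [0.2, -0.1, -0.5]
gripper_width: 0.0003
```

```bash
python3 - <<'E'
from h import *
grab('wrist','w1.png')
E
```

```text
(no output)
```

View pics/w1.png

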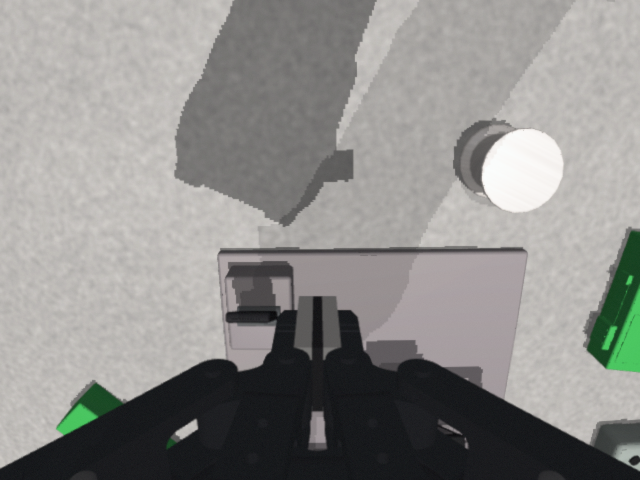

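The wrist view shows the paddle nearly edge-on at (226–277, 316), on the block whose front edge is at y≈266. The spool is at (522,170), and the plate front corners are at (219,250) and (526,249).

```bash
python3 - <<'E'
from h import *
np.set_printoptions(precision=4,suppress=True)
w=load('wrist')
print('tip',onz(w,[(226,317),(277,317)],.096)); print('block front',onz(w,[(228,267),(293,265)],.042)); print('plate',onz(w,[(219,250),(526,249)],.006))
st=status.observe()
# pre-push TCP: tip of fingers at x=.42, z=.075
go([.425,-.219,.30],Rt(0)); go([.425,-.219,.25],Rt(0),cur=([.425,-.219,.30],Rt(0)))
E
```

```text
tip [[ 0.489  -0.2335  0.096 ]
 [ 0.4897 -0.1971  0.096 ]]
block front [[ 0.4719 -0.2411  0.042 ]
 [ 0.4715 -0.1879  0.042 ]]
plate [[ 0.4694 -0.2561  0.006 ]
 [ 0.476   0.0217  0.006 ]]
rows 3 row [0.842, -0.038, -0.442, -0.018, -0.005, 0.01]
rows 2 row [0.625, 0.0, 0.0, -0.0, 0.0, 0.0]
```

move_arm(
  steps=[
    [[0.84, -0.03, -0.42, 0, 0, 0, 0], [0.84, -0.03, -0.42, 0, 0, 0, 0], [0.84, -0.03, -0.42, 0, 0, 0, 0], [0.6, 0, 0, 0, 0, 0, 0], [0.6, 0, 0, 0, 0, 0, 0]],
  ],
)

```text
clock: 2.45
ee_pos: [0.427, -0.2132, 0.2513]
tcp_rot: [-0.498, 0.5, 0.492, 0.509]
force: [1.6, 0.7, 0.6]
gripper_width: -0.0
```

move_arm(
  steps=[
    [[0, -0.4, 0, 0, 0, 0, 0], [0, -0.4, 0, 0, 0, 0, 0], [0, -0.4, 0, 0, 0, 0, 0], [0, -0.4, 0, 0, 0, 0, 0], [0, -0.4, 0, 0, 0, 0, 0]],
  ],
)

```text
clock: 2.87
ee_pos: [0.5046, -0.209, 0.2469]
tcp_rot: [-0.493, 0.5, 0.497, 0.509]
force: [-5.4, -3.7, 2.6]
gripper_width: -0.0001
```

move_arm(
  steps=[
    [[0, -0.3, -0.1, 0, 0, 0, 0], [0, -0.3, 0, 0, 0, 0, 0], [0, 0, 0, 0, 0, 0, 0]],
  ],
)

```text
clock: 3.12
ee_pos: [0.5228, -0.2117, 0.2454]
tcp_rot: [-0.486, 0.504, 0.504, 0.506]
force: [-0.4, -1.0, 1.7]
gripper_width: 0.0003
```

move_arm(
  steps=[
    [[-0.1, -0.25, 0, 0, 0, 0, 0], [0, -0.1, 0, 0, 0, 0, 0], [0, 0, 0, 0, 0, 0, 0]],
  ],
)

```text
clock: 3.37
ee_pos: [0.5273, -0.2115, 0.2469]
tcp_rot: [-0.476, 0.51, 0.511, 0.503]
force: [0.5, -0.4, 0.1]
gripper_width: -0.0001
```

```bash
python3 - <<'E'
from h import *
s=grab('scene')['frame']; cv2.imwrite('pics/s2.png',cv2.resize(s[190:338,190:360],None,fx=4,fy=4,interpolation=cv2.INTER_CUBIC)[:,:,::-1])
E
```

```text
(no output)
```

View pics/s2.png

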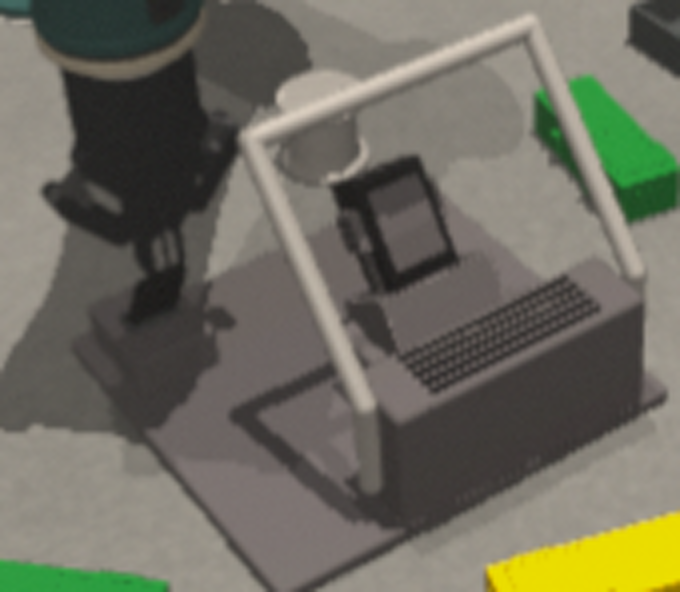

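The crop shows the paddle tilted over to the back at (158,290), with the fingertips behind it. I'll push on to feel for the stop.

move_arm(
  steps=[
    [[0, -0.2, 0, -0.4, 0, 0, 0], [0, -0.2, 0, -0.4, 0, 0, 0]],
  ],
)

```text
clock: 3.58
ee_pos: [0.5337, -0.2123, 0.2451]
tcp_rot: [-0.485, 0.497, 0.534, 0.482]
force: [-73.0, -1.2, 65.2]
gripper_width: 0.0001
```

move_arm(
  steps=[
    [[0, -0.2, 0, -0.3, 0, 0, 0], [0, 0, 0, 0, 0, 0, 0]],
  ],
)

```text
clock: 3.75
ee_pos: [0.5337, -0.2138, 0.2456]
tcp_rot: [-0.484, 0.493, 0.547, 0.473]
force: [0.5, 0.2, 0.8]
gripper_width: 0.0001
```

move_arm(
  steps=[
    [[0, 0.6, 0, 0, 0, 0, 0], [-0.3, 0.8, 0, 0, 0, 0, 0], [-0.9, 0.3, 0, 0, 0, 0, 40], [-0.9, 0, 0.4, 0, 0, 0, 85]],
  ],
)

```text
clock: 4.08
ee_pos: [0.4674, -0.2031, 0.3329]
tcp_rot: [-0.481, 0.494, 0.551, 0.471]
force: [1.2, 0.2, 1.0]
gripper_width: 0.0231
```

```bash
python3 - <<'E'
from h import *
print(status.observe()['tcp_rot'],status.observe()['joint_positions'])
go([.448,-.088,.336],Rt(35))
E
```

```text
[-0.48086175  0.49352998  0.55066548  0.47113444] [-0.30029126  0.42614019  0.81211179  1.95501571 -0.35451121  1.02143856
  2.32606026]
rows 9 row [-0.011, 0.044, 0.322, 0.092, 0.092, -0.895]
```

move_arm(
  steps=[
    [[0, 0.04, 0.32, 0.09, 0.09, -0.9, 85], [0, 0.04, 0.32, 0.09, 0.09, -0.9, 85], [0, 0.04, 0.32, 0.09, 0.09, -0.9, 85], [0, 0.04, 0.32, 0.09, 0.09, -0.9, 85], [0, 0.04, 0.32, 0.09, 0.09, -0.9, 85]],
  ],
)

```text
clock: 4.5
ee_pos: [0.4571, -0.1325, 0.3432]
tcp_rot: [-0.574, 0.4, 0.424, 0.575]
force: [1.1, -0.2, -0.0]
gripper_width: 0.0832
```

```bash
python3 - <<'E'
from h import *
print(status.observe()['joint_positions'])
go([.448,-.088,.336],Rt(35))
E
```

```text
[-0.43917894  0.21374574  0.76900111  2.14998764 -0.50077513  0.58517386
  2.27562362]
rows 4 row [0.021, 0.07, 0.278, 0.098, 0.117, -0.818]
```

```bash
python3 - <<'E'
from h import *
go([.468,-.088,.307],Rt(35))
E
```

```text
rows 4 row [0.239, 0.032, 0.275, 0.098, 0.117, -0.818]
```

move_arm(
  steps=[
    [[0.24, 0.03, 0.28, 0.1, 0.12, -0.82, 85], [0.24, 0.03, 0.28, 0.1, 0.12, -0.82, 85], [0.24, 0.03, 0.28, 0.1, 0.12, -0.82, 85], [0.24, 0.03, 0.28, 0.1, 0.12, -0.82, 85], [0, 0, 0, 0, 0, 0, 85]],
  ],
)

```text
clock: 4.92
ee_pos: [0.4659, -0.0842, 0.3153]
tcp_rot: [-0.621, 0.33, 0.33, 0.629]
force: [-0.1, -0.1, -0.7]
gripper_width: 0.0849
```

```bash
python3 - <<'E'
from h import *
print(status.observe()['joint_positions'])
go([.468,-.088,.307],Rt(35))
grab('wrist','w2.png')
E
```

```text
[-0.33881511  0.20143118  0.52453482  2.26081747 -1.05754229  0.21598599
  2.69758287]
rows 1 row [0.202, 0.073, -0.097, 0.086, 0.204, -0.145]
```

View pics/w2.png

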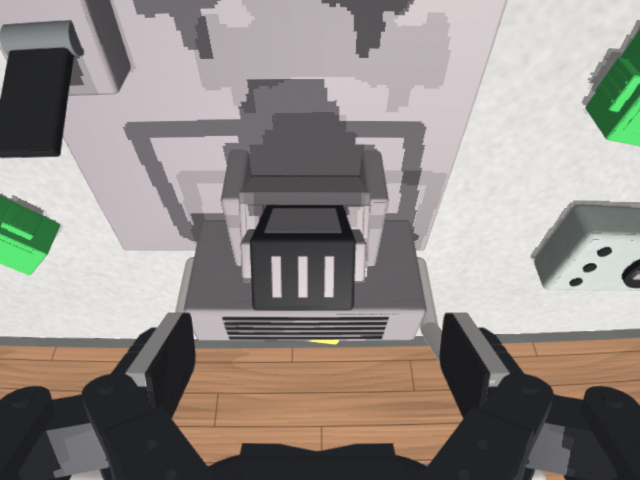

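The wrist view shows the pack top with stripes, corners about (253,240), (354,240), (354,309) and (253,309), and grey buttons at (247,255) and (361,255). The lever at upper left is over to the back. Joint 6 is close to its limit. Next I'll compare this with the predicted projection.

```bash
python3 - <<'E'
from h import *
np.set_printoptions(precision=4,suppress=True)
w=load('wrist'); Rz=R.from_euler('z',YAW).as_matrix(); a=np.radians(35)
ax=Rz@[-np.sin(a),0,np.cos(a)];px=Rz@[np.cos(a),0,np.sin(a)];py=Rz@[0,1,0]
B=np.array([.603,-.091,.115])
C=lambda x,y,z:B+x*px+y*py+z*ax
print(proj(w,[C(-.018,.024,.03),C(-.018,-.024,.03),C(.018,-.024,.03),C(.018,.024,.03),C(0,.031,0),C(0,-.031,0)]))
# rays to plane of top face
n=ax;o,v=ray(w,[(253,240),(354,240),(354,309),(253,309),(303,309)])
P=o+v*((((C(0,0,.03)-o)@n)/(v@n))[:,None])-C(0,0,.03)
print('top-face local xy',np.c_[P@px,P@py])
# lever: paddle free end from wrist & angle
print(onz(w,[(2,157),(60,157)],.096))
E
```

```text
[[355.3162 241.9068]
 [247.3368 241.7149]
 [250.5018 314.9575]
 [352.6858 314.9022]
 [361.5649 257.6079]
 [243.1049 257.4585]]
top-face local xy [[-0.0188 -0.0215]
 [-0.0189  0.0234]
 [ 0.0149  0.0245]
 [ 0.0149 -0.0227]
 [ 0.0149  0.0006]]
[[ 0.5462 -0.2315  0.096 ]
 [ 0.5475 -0.2025  0.096 ]]
```

```bash
python3 - <<'E'
from h import *
Rz=R.from_euler('z',YAW).as_matrix(); a=np.radians(35); ax=Rz@[-np.sin(a),0,np.cos(a)]
B=np.array([.602,-.0905,.115])
print(B+.195*ax,B+.152*ax); go(B+.195*ax,Rt(35)); go(B+.152*ax,Rt(35))
E
```

```text
[ 0.49017966 -0.08803956  0.27473465] [ 0.51483748 -0.08858212  0.23951111]
rows 2 row [0.593, 0.035, -0.044, 0.047, 0.102, -0.087]
rows 3 row [0.754, 0.02, -0.033, 0.032, 0.068, -0.058]
```

move_arm(
  steps=[
    [[0.4, 0.02, -0.03, 0.03, 0.07, -0.06, 85], [0.4, 0.02, -0.03, 0.03, 0.07, -0.06, 85], [0.4, 0.02, -0.03, 0.03, 0.07, -0.06, 85]],
  ],
)

```text
clock: 5.22
ee_pos: [0.4963, -0.0898, 0.2907]
tcp_rot: [-0.619, 0.336, 0.331, 0.628]
force: [1.0, -0.2, 0.7]
gripper_width: 0.0853
```

```bash
python3 - <<'E'
from h import *
print(status.observe()['joint_positions'])
Rz=R.from_euler('z',YAW).as_matrix(); a=np.radians(35); ax=Rz@[-np.sin(a),0,np.cos(a)]
B=np.array([.602,-.0905,.115])
go(B+.152*ax,Rt(35))
E
```

```text
[-0.1785814   0.29391394  0.36015603  2.20246489 -1.18332711  0.19097756
  2.81536206]
rows 2 row [0.66, 0.166, 0.015, 0.02, 0.063, -0.127]
```

The grasp approach is boxed in: joints 5, 6 and 7 all sit at their limits. From the logged poses I'll fit a simple kinematic model and see whether the other elbow swivel is free.

```bash
cat > kin.py <<'E'
import numpy as np, itertools
from scipy.spatial.transform import Rotation as R
from scipy.optimize import least_squares
J=np.array([[-1.3505,.4179,-.0103,1.614,.0047,1.1107,-.053],[-.30029126,.42614019,.81211179,1.95501571,-.35451121,1.02143856,2.32606026],[-.43917894,.21374574,.76900111,2.14998764,-.50077513,.58517386,2.27562362],[-.33881511,.20143118,.52453482,2.26081747,-1.05754229,.21598599,2.69758287],[-.1785814,.29391394,.36015603,2.20246489,-1.18332711,.19097756,2.81536206]])
P=np.array([[.1618,.6036,.4042],[.4674,-.2031,.3329],[.4571,-.1325,.3432],[.4659,-.0842,.3153],[.4963,-.0898,.2907]])
Q=[[-.4307,.5612,.4302,.5607],[-.481,.4935,.5507,.4711],[-.574,.4,.424,.575],[-.621,.33,.33,.629],[-.619,.336,.331,.628]]
def fk(q,s,p):
    T=R.from_euler('z',p[4]+s[0]*q[0]);x=np.array([0,0,p[0]])
    T=T*R.from_euler('y',q[1]);x=x+T.apply([0,0,p[1]]);T=T*R.from_euler('z',s[1]*q[2])
    x=x+T.apply([p[6],0,0])
    T=T*R.from_euler('y',q[3]);x=x+T.apply([p[7],0,p[2]]);T=T*R.from_euler('z',s[2]*q[4])
    T=T*R.from_euler('y',q[5]);x=x+T.apply([p[8],0,p[3]]);T=T*R.from_euler('z',s[3]*q[6]+p[5])
    return x,T
Fx=R.from_matrix(np.array([[0,0,1],[0,1,0],[-1,0,0]]).T.tolist())
# tool x along chain z: tool axes in chain frame
Fx=R.from_matrix(np.array([[0,0,1.],[1,0,0],[0,1,0]]).T)
def res(p,s):
    e=[]
    for q,x0,r0 in zip(J,P,Q):
        x,T=fk(q,s,p); e+=list(x-x0)+list(.3*((T*Fx).inv()*R.from_quat(r0)).as_rotvec())
    return np.array(e)
if __name__=='__main__':
    best=[]
    for s in itertools.product([1,-1],repeat=4):
        for y0 in(0,np.pi/2,np.pi,-np.pi/2):
            f=least_squares(res,[.35,.4,.4,.15,0,y0,0,0,0],args=(s,)); best.append((f.cost,s,f.x))
    best.sort(key=lambda b:b[0])
    for b in best[:3]: print(b[0],b[1],np.round(b[2],4), np.abs(res(b[2],b[1])).max())
    np.save('/tmp/kin.npy',np.r_[best[0][1],best[0][2]])
E
python3 kin.py
```

```text
8.272913779322908e-05 (-1, -1, -1, -1) [ 0.2924  0.4743  0.4576  0.1248 -0.0432  1.5309  0.0108 -0.0138 -0.0063] 0.007485119627420604
8.272913779322995e-05 (-1, -1, -1, -1) [ 0.2924  0.4743  0.4576  0.1248 -0.0432  1.5309  0.0108 -0.0138 -0.0063] 0.007485119584805073
8.272913779323041e-05 (-1, -1, -1, -1) [ 0.2924  0.4743  0.4576  0.1248 -0.0432  1.5309  0.0108 -0.0138 -0.0063] 0.007485119645405269
```

```bash
cat > ik.py <<'E'
from kin import *
k=np.load('/tmp/kin.npy');S=k[:4];p=k[4:]
lo=np.array([-2.81,-.39,-1.27,.06,-1.19,.19,-2.82]);hi=np.array([2.81,2.02,1.25,2.57,4.33,2,2.82])
def Rt(t,yaw=-.022):
    a=np.radians(t);X=[np.sin(a),0,-np.cos(a)];Z=[0,1,0];return R.from_euler('z',yaw)*R.from_matrix(np.array([X,np.cross(Z,X),Z]).T)
def err(q,x,T):
    a,b=fk(q,S,p);b=b*Fx
    return np.r_[x-a,(T*b.inv()).as_rotvec()]
def jac(q):
    a,b=fk(q,S,p);Jm=np.zeros((6,7))
    for i in range(7):
        d=q.copy();d[i]+=1e-5;x,T=fk(d,S,p);Jm[:3,i]=(x-a)/1e-5;Jm[3:,i]=(T*b.inv()).as_rotvec()/1e-5
    return Jm
def follow(q,way,n=60):
    for x,T in way:
        a,b=fk(q,S,p);b=b*Fx;d=(T*b.inv()).as_rotvec()
        for i in range(1,n+1):
            t=i/n;q=q+np.linalg.pinv(jac(q))@err(q,a+(x-a)*t,R.from_rotvec(d*t)*b)
        print(x,np.round(q,2))
    return q
E
python3 - <<'E'
from ik import *
ax=np.array([-.5735,.0126,.819]);B=np.array([.602,-.0905,.115])
for tilt in(35,30):
  a=np.radians(tilt);n=np.array([-np.sin(a),.0126,np.cos(a)])
  for off in(0,.07):
    x=B+off*ax+.152*n
    out=[]
    for q3 in np.arange(-1.2,1.21,.2):
      f=least_squares(lambda q:np.r_[10*err(q,x,Rt(tilt)),.001*(q[2]-q3)],np.clip([.15-q3,.3,q3,2.1,-1.2*np.sign(q3) ,.3,1.6+1.2*np.sign(q3)],lo+.01,hi-.01),bounds=(lo,hi))
      if np.abs(f.fun[:6]).max()<.01: out.append(np.round(f.x,2))
    print(tilt,off); print(np.array(out))
print('sim of first move')
follow(J[0],[(np.array([.42,-.166,.40]),Rt(0)),(np.array([.4674,-.2031,.3329]),R.from_quat(Q[1]))])
E
```

```text
35 0
[[ 1.12  0.82 -1.2   2.18  1.8   0.57  0.24]
 [ 0.99  0.65 -1.    2.18  1.79  0.38  0.15]
 [ 0.84  0.55 -0.8   2.18  1.82  0.24  0.05]
 [ 0.77  0.51 -0.71  2.17  1.85  0.19 -0.01]
 [ 0.77  0.51 -0.71  2.17  1.85  0.19 -0.01]
 [ 0.77  0.51 -0.71  2.17  1.85  0.19 -0.01]
 [ 0.77  0.51 -0.71  2.17  1.85  0.19 -0.01]]
35 0.07
[[ 1.2   0.51 -1.2   2.25  1.47  0.35  0.41]
 [ 1.06  0.39 -1.    2.25  1.33  0.21  0.49]
 [ 1.03  0.38 -0.97  2.25  1.3   0.19  0.51]
 [ 1.03  0.38 -0.97  2.25  1.3   0.19  0.51]
 [ 1.03  0.38 -0.97  2.25  1.3   0.19  0.51]
 [ 1.03  0.38 -0.97  2.25  1.3   0.19  0.51]
 [ 1.03  0.38 -0.97  2.25  1.3   0.19  0.51]]
30 0
[[ 1.09  0.81 -1.2   2.13  1.57  0.6   0.43]
 [ 0.97  0.65 -1.    2.13  1.46  0.41  0.45]
 [ 0.82  0.55 -0.8   2.13  1.32  0.28  0.52]
 [ 0.69  0.49 -0.63  2.13  1.15  0.19  0.64]
 [ 0.69  0.49 -0.63  2.13  1.15  0.19  0.64]
 [ 0.69  0.49 -0.63  2.13  1.15  0.19  0.64]
 [ 0.69  0.49 -0.63  2.13  1.15  0.19  0.64]
 [-0.09  0.42  0.26  2.13 -1.15  0.19  2.77]
 [-0.13  0.43  0.3   2.13 -1.19  0.2   2.8 ]
 [-0.13  0.43  0.3   2.13 -1.19  0.2   2.8 ]

[... 184 characters left out ...]
.67]
 [ 1.04  0.4  -1.    2.2   0.94  0.3   0.86]
 [ 0.87  0.33 -0.8   2.2   0.66  0.23  1.1 ]
 [ 0.7   0.28 -0.6   2.21  0.36  0.19  1.38]
 [ 0.67  0.28 -0.56  2.21  0.3   0.19  1.43]
 [ 0.67  0.28 -0.56  2.21  0.3   0.19  1.43]
 [ 0.67  0.28 -0.56  2.21  0.3   0.19  1.43]
 [-0.03  0.24  0.2   2.2  -0.64  0.22  2.29]
 [-0.21  0.26  0.4   2.2  -0.8   0.26  2.44]
 [-0.39  0.28  0.6   2.2  -0.95  0.3   2.56]
 [-0.56  0.32  0.8   2.2  -1.08  0.36  2.67]
 [-0.69  0.38  0.96  2.2  -1.19  0.42  2.75]
 [-0.69  0.38  0.96  2.2  -1.19  0.42  2.75]]
sim of first move
[ 0.42  -0.166  0.4  ] [-0.49  0.14  0.89  2.06 -0.13  1.    2.01]
[ 0.4674 -0.2031  0.3329] [-0.29  0.41  0.79  1.95 -0.33  1.02  2.31]
```

The model predicts the logged joints to about 0.02 rad, so the arm uses a plain pseudo-inverse. The grasp has room on the other elbow side, at q3 of about -0.9. I'll search for a short loop of waypoints that swings the elbow there, and check that the carry stays in range.

```bash
cat > fast.py <<'E'
from ik import *
def rz(a):c,s=np.cos(a),np.sin(a);return np.array([[c,-s,0],[s,c,0],[0,0,1]])
def ry(a):c,s=np.cos(a),np.sin(a);return np.array([[c,0,s],[0,1,0],[-s,0,c]])
FX=Fx.as_matrix()
def fkj(q):
    z=np.array([0,0,1.]);y=np.array([0,1.,0]);o=[];A=[]
    x=np.array([0,0,p[0]]);A.append(-z);o.append(x);T=rz(p[4]-q[0])
    A.append(T@y);o.append(x);T=T@ry(q[1]);x=x+T@[0,0,p[1]];A.append(-T@z);o.append(x);T=T@rz(-q[2]);x=x+T@[p[6],0,0]
    A.append(T@y);o.append(x);T=T@ry(q[3]);x=x+T@[p[7],0,p[2]];A.append(-T@z);o.append(x);T=T@rz(-q[4])
    A.append(T@y);o.append(x);T=T@ry(q[5]);x=x+T@[p[8],0,p[3]];A.append(-T@z);o.append(x);T=T@rz(p[5]-q[6])
    A=np.array(A);Jm=np.vstack([np.cross(A,x-np.array(o)).T,A.T])
    return x,T@FX,Jm
def sim(q,x1,T1,step=.04,rec=None):
    """T1 scipy Rotation; straight line, returns q and min margin"""
    x0,T0,_=fkj(q);d=(T1*R.from_matrix(T0).inv()).as_rotvec()
    n=int(max(np.linalg.norm(x1-x0)/step,np.linalg.norm(d)/.087,1)+1);m=9
    for i in range(1,n+1):
        t=i/n;x,T,Jm=fkj(q);W=R.from_rotvec(d*t).as_matrix()@T0
        dq=np.linalg.pinv(Jm)@np.r_[x0+(x1-x0)*t-x,R.from_matrix(W@T.T).as_rotvec()]
        q=q+dq;m=min(m,(q-lo).min(),(hi-q).min())
        if m<-.3 or np.abs(dq).max()>.5: return q,-9,n
    return q,m,n
E
cat > search.py <<'E'
from fast import *
from multiprocessing import Pool
import sys,time
ax=np.array([-.5735,.0126,.819]);B=np.array([.602,-.0905,.115]);TI=32
a=np.radians(TI);n_=np.array([-np.sin(a),.0126,np.cos(a)])
pre=B+.08*ax+.152*n_; gr=B+.152*n_
def trial(seed):
    g=np.random.default_rng(seed);q=J[-1].copy()
    W=[(np.array([.45,-.09,.40]),Rt(0))];
    for i in range(g.integers(2,4)):
        r=g.uniform(.38,.75);th=g.uniform(-.7,1.5);W.append((np.array([r*np.cos(th),r*np.sin(th),g.uniform(.38,.6)]).round(2),Rt(g.choice([0,0,15,-15]),g.uniform(-.8,.8).round(1))))
    W.append((np.array([.45,-.09,.40]),Rt(10)))
    W.append((pre,Rt(TI)));W.append((gr,Rt(TI)))
    mm=9;N=0
    for i,(x,T) in enumerate(W):
        q,m,n=sim(q,x,T);N+=n
        if i>0: mm=min(mm,m)
        if mm<-.01: return -9,0,seed,W,q
    return min(mm,.08)-N*.0008,N,seed,W,q
if __name__=='__main__':
    t=time.time()
    with Pool() as P:
        best=[]
        for o in P.imap_unordered(trial,range(6000),20):
            if o[0]>-9: best.append(o)
            if time.time()-t>150: break
        P.terminate()
    best.sort(key=lambda b:-b[0]);print(len(best))
    for b in best[:4]:
        print(np.round(b[0],3),b[1],b[2],np.round(b[4],2))
        for x,T in b[3]: print('   ',np.round(x,3),np.round(T.as_rotvec(),2).tolist() if 0 else np.round(T.as_matrix()[:,0],2).tolist(),np.round(T.as_matrix()[:,2],2).tolist())
E
OPENBLAS_NUM_THREADS=1 python3 search.py
```

```text
multiprocessing.pool.RemoteTraceback: 
"""
Traceback (most recent call last):
  File "search.py", line 11, in trial
    r=g.uniform(.38,.75);th=g.uniform(-.7,1.5);W.append((np.array([r*np.cos(th),r*np.sin(th),g.uniform(.38,.6)]).round(2),Rt(g.choice([0,0,15,-15]),g.uniform(-.8,.8).round(1))))
                                                                                                                                                    ^^^^^^^^^^^^^^^^^^^^^^^
AttributeError: 'float' object has no attribute 'round'
"""

The above exception was the direct cause of the following exception:

Traceback (most recent call last):
  File "search.py", line 24, in <module>
    for o in P.imap_unordered(trial,range(6000),20):
             ~~~~~~~~~~~~~~~~^^^^^^^^^^^^^^^^^^^^^^
AttributeError: 'float' object has no attribute 'round'
```

```bash
sed -i 's/g.uniform(-.8,.8).round(1)/round(g.uniform(-.8,.8),1)/' search.py; sed -i 's/Rt(g.choice(\[0,0,15,-15\])/Rt(int(g.choice([0,0,15,-15]))/' search.py; OPENBLAS_NUM_THREADS=1 timeout 300 python3 search.py; nproc
```

```text
0
4
```

```bash
cat > stat.py <<'E'
from fast import *
from multiprocessing import Pool
home=np.array([.45,-.09,.40])
def trial(seed):
    g=np.random.default_rng(seed);q,_,_=sim(J[-1].copy(),home,Rt(0));q0=q;W=[];mm=9;N=0
    for i in range(g.integers(1,4)):
        r=g.uniform(.38,.8);th=g.uniform(-.9,1.5);W.append((np.array([r*np.cos(th),r*np.sin(th),g.uniform(.36,.65)]).round(2),int(g.choice([0,0,0,15,30,-15,-30])),round(g.uniform(-1.5,1.5),1)))
    W.append((home,0,-.022))
    for x,t,y in W:
        q,m,n=sim(q,x,Rt(t,y));N+=n;mm=min(mm,m)
        if mm<.01:return None
    return q[2],q0[2],N,W,q,q0
if __name__=='__main__':
    with Pool() as P: o=[x for x in P.map(trial,range(4000),50) if x]
    o.sort(key=lambda b:b[0]);print(len(o),np.round(o[0][5],2))
    for b in o[:4]+o[-2:]: print(np.round(b[0],2),b[2],[(w[0].tolist(),w[1],w[2]) for w in b[3]],np.round(b[4],2))
E
OPENBLAS_NUM_THREADS=1 timeout 400 python3 stat.py
```

```text
2392 [-0.73  0.18  0.96  2.04 -0.17  1.01  1.87]
-0.61 54 [([0.42, -0.21, 0.49], 15, 0.6), ([0.18, 0.57, 0.39], 30, -0.5), ([0.59, 0.45, 0.41], 0, -0.6), ([0.45, -0.09, 0.4], 0, -0.022)] [ 0.73  0.13 -0.61  2.04  0.09  1.    1.62]
0.0 70 [([0.11, 0.38, 0.51], 30, -1.1), ([0.76, 0.05, 0.42], 0, -1.4), ([0.72, -0.13, 0.46], 0, 0.8), ([0.45, -0.09, 0.4], 0, -0.022)] [ 0.15  0.11  0.    2.04 -0.    0.99  1.71]
0.14 56 [([0.07, 0.48, 0.53], 30, -0.5), ([0.27, 0.65, 0.61], 30, 0.6), ([0.54, 0.29, 0.42], 0, -0.6), ([0.45, -0.09, 0.4], 0, -0.022)] [ 0.02  0.1   0.14  2.04 -0.02  0.99  1.72]
0.14 65 [([0.1, 0.73, 0.64], 15, -1.1), ([0.64, 0.45, 0.39], -30, -1.4), ([0.65, -0.08, 0.53], 0, -0.0), ([0.45, -0.09, 0.4], 0, -0.022)] [ 0.02  0.11  0.14  2.04 -0.02  0.99  1.72]
1.22 54 [([0.25, 0.41, 0.42], -30, -1.4), ([0.47, 0.1, 0.6], 30, 0.7), ([0.45, -0.09, 0.4], 0, -0.022)] [-0.93  0.26  1.22  2.04 -0.29  1.03  1.99]
1.22 47 [([0.73, 0.14, 0.5], 0, -0.3), ([0.21, 0.45, 0.61], 0, -0.2), ([0.46, 0.11, 0.37], -15, 0.6), ([0.45, -0.09, 0.4], 0, -0.022)] [-0.93  0.26  1.22  2.04 -0.29  1.03  1.98]
```

```bash
cat > stage2.py <<'E'
from fast import *
from multiprocessing import Pool
import sys
home=np.array([.45,-.09,.40]);ax=np.array([-.5735,.0126,.819]);B=np.array([.602,-.0905,.115])
q00=np.array(eval(sys.argv[1])) if len(sys.argv)>1 else None
def fin(q,TI):
    a=np.radians(TI);n_=np.array([-np.sin(a),.0126,np.cos(a)]);mm=9;N=0
    for off in(.09,0,.09):
        q,m,n=sim(q,B+off*ax+.152*n_,Rt(TI));mm=min(mm,m);N+=n
        if mm<.005:return mm,N,q
    return mm,N,q
def trial(seed):
    g=np.random.default_rng(seed);q=q00.copy();W=[];mm=9;N=0
    for i in range(g.integers(1,4)):
        r=g.uniform(.38,.8);th=g.uniform(-.9,1.4);W.append((np.array([r*np.cos(th),r*np.sin(th),g.uniform(.38,.62)]).round(2),int(g.choice([0,0,15,30,-15,-30])),round(g.uniform(-1.5,1.5),1)))
    W.append((home,15,-.022))
    for x,t,y in W:
        q,m,n=sim(q,x,Rt(t,y));N+=n;mm=min(mm,m)
        if mm<.01:return None
    qh=q;m,n,q=fin(q,32)
    return min(m,mm),N+n,W,q,qh
if __name__=='__main__':
    for TI in(30,32,35): print(TI,'direct',fin(q00,TI))
    with Pool() as P: o=[x for x in P.map(trial,range(4000),50) if x]
    o.sort(key=lambda b:-(min(b[0],.08)-.0005*b[1]));print(len(o))
    for b in o[:4]: print(np.round(b[0],3),b[1],[(w[0].tolist(),w[1],w[2]) for w in b[2]],np.round(b[3],2),np.round(b[4],2))
E
OPENBLAS_NUM_THREADS=1 timeout 400 python3 stage2.py '[.73,.13,-.61,2.04,.09,1.,1.62]'
```

```text
30 direct (np.float64(-0.11028435602050736), 10, array([ 0.38496567,  0.42473481, -0.27808996,  2.13963537,  0.33237499,
        0.07971564,  1.39096069]))
32 direct (np.float64(-0.022322193022609654), 7, array([ 0.7111666 ,  0.21492589, -0.59198944,  2.24465227,  0.11811097,
        0.16767781,  1.60526666]))
35 direct (np.float64(-0.10250196307085677), 8, array([ 0.72891315,  0.21140983, -0.60269143,  2.27733862,  0.08063721,
        0.08749804,  1.64757239]))
2423
0.005 44 [([0.36, 0.26, 0.44], 30, -1.5), ([0.56, 0.21, 0.6], 30, -0.5), ([0.45, -0.09, 0.4], 15, -0.022)] [ 0.96  0.27 -0.87  2.24  0.51  0.19  1.25] [ 1.31  0.13 -1.21  2.12  0.12  0.72  1.59]
0.002 45 [([0.52, 0.51, 0.62], 30, -0.3), ([0.7, -0.12, 0.45], 15, -0.1), ([0.45, -0.09, 0.4], 15, -0.022)] [ 0.95  0.26 -0.86  2.24  0.49  0.19  1.27] [ 1.24  0.13 -1.14  2.12  0.14  0.71  1.57]
0.001 42 [([0.45, 0.48, 0.44], 0, -0.9), ([0.15, 0.42, 0.48], 0, -1.3), ([0.45, -0.09, 0.4], 15, -0.022)] [ 0.1   0.18  0.06  2.24 -0.48  0.19  2.15] [-0.01  0.05  0.18  2.12 -0.08  0.71  1.78]
0.001 44 [([0.21, 0.33, 0.48], -15, 0.6), ([0.79, 0.04, 0.5], 30, -0.1), ([0.45, -0.09, 0.4], 15, -0.022)] [ 0.94  0.26 -0.85  2.24  0.48  0.19  1.28] [ 1.24  0.12 -1.14  2.12  0.12  0.71  1.59]
```

```bash
python3 - <<'E'
from fast import *
np.set_printoptions(precision=3,suppress=True)
print('actual',J[4]); print('pinv',sim(J[3],P[4],R.from_quat(Q[4])))
# bounded LSQ step model
from scipy.optimize import lsq_linear
def simb(q,x1,T1,step=.04):
    x0,T0,_=fkj(q);d=(T1*R.from_matrix(T0).inv()).as_rotvec();n=int(max(np.linalg.norm(x1-x0)/step,np.linalg.norm(d)/.087,1)+1);e=0
    for i in range(1,n+1):
        x,T,Jm=fkj(q);W=R.from_rotvec(d*i/n).as_matrix()@T0
        g=np.r_[x0+(x1-x0)*i/n-x,.3*R.from_matrix(W@T.T).as_rotvec()];A=Jm.copy();A[3:]*=.3
        s=lsq_linear(np.vstack([A,.003*np.eye(7)]),np.r_[g,np.zeros(7)],(np.minimum(lo-q,-1e-6),np.maximum(hi-q,1e-6)));q=q+s.x;e=np.linalg.norm(A@s.x-g)
    return q,e,n
print('bounded',simb(J[3],P[4],R.from_quat(Q[4])))
ax=np.array([-.5735,.0126,.819]);B=np.array([.602,-.0905,.115])
for name,q0 in(('neg',np.array([.73,.13,-.61,2.04,.09,1.,1.62])),('now',J[4]),('mid',np.array([.15,.11,0,2.04,0,.99,1.71]))):
  for TI in(30,32,35):
    a=np.radians(TI);n_=np.array([-np.sin(a),.0126,np.cos(a)]);q=q0
    for off in(.09,0,.09):
      q,e,n=simb(q,B+off*ax+.152*n_,Rt(TI)); x,T,_=fkj(q)
      print(name,TI,off,q,'err mm',1e3*np.linalg.norm(x-(B+off*ax+.152*n_)),'deg',np.degrees((Rt(TI)*R.from_matrix(T).inv()).magnitude()))
E
```

```text
actual [-0.179  0.294  0.36   2.202 -1.183  0.191  2.815]
pinv (array([-0.224,  0.303,  0.421,  2.199, -1.256,  0.238,  2.881]), np.float64(-0.06629825662120314), 2)
bounded (array([-0.1  ,  0.288,  0.283,  2.2  , -1.181,  0.205,  2.82 ]), np.float64(0.00015040409739882924), 2)
neg 30 0.09 [ 0.702  0.22  -0.588  2.222  0.139  0.22   1.582] err mm 0.8142675641432117 deg 0.1361558217325155
neg 30 0 [ 0.69   0.492 -0.633  2.132  1.18   0.19   0.619] err mm 1.495196998761606 deg 0.10146114896597455
neg 30 0.09 [ 1.111  0.355 -1.071  2.22   0.826  0.31   0.967] err mm 2.611073958629569 deg 0.4219398979883087
neg 32 0.09 [ 1.114  0.267 -1.033  2.24   0.464  0.19   1.292] err mm 18.743564452182344 deg 3.284572003292023
neg 32 0 [ 0.729  0.505 -0.674  2.151  1.46   0.19   0.36 ] err mm 2.8343350364463573 deg 0.39127942774167507
neg 32 0.09 [ 1.14   0.36  -1.095  2.241  0.951  0.275  0.853] err mm 2.556786679837688 deg 0.455839188191179
neg 35 0.09 [ 1.346  0.278 -1.27   2.249  0.743  0.19   1.037] err mm 44.79556660755624 deg 3.414112569968528
neg 35 0 [ 0.849  0.555 -0.811  2.177  1.862  0.
[... 1459 characters left out ...]
.324847972529346 deg 0.3342555548887908
mid 32 0.09 [ 0.058  0.18   0.109  2.243 -0.474  0.19   2.146] err mm 3.756254182059704 deg 1.6535660372590932
mid 32 0 [-0.079  0.413  0.248  2.14  -1.19   0.19   2.812] err mm 4.150189925187896 deg 1.6925318916999208
mid 32 0.09 [-0.289  0.207  0.485  2.242 -0.885  0.252  2.523] err mm 1.946806138359137 deg 0.2849289327769363
mid 35 0.09 [-0.636  0.161  0.848  2.263 -1.19   0.19   2.82 ] err mm 36.210058375562234 deg 5.82955159875681
mid 35 0 [-0.043  0.397  0.213  2.149 -1.19   0.19   2.82 ] err mm 12.990080592888196 deg 4.384541521824623
mid 35 0.09 [-0.16   0.191  0.345  2.271 -1.115  0.19   2.765] err mm 1.3952965882055905 deg 0.22257758451821277
```

The bounded-solver model shows the grasp is reachable from here with no detour, if the tool tilts about 29–30° instead of 35°. Turning about the button axis does not change the pad contact. The bar was measured 14 mm behind the buttons, which leaves over 10 mm of clearance.

```bash
cat >> h.py <<'E'
B=np.array([.602,-.0905,.115]);AX=np.array([-.5735,.0126,.819])
def gp(off,TI,back=.152,fwd=.002):
    a=np.radians(TI);return B+off*AX+back*np.array([-np.sin(a),.0126,np.cos(a)])+np.array([-fwd,0,0])
E
python3 - <<'E'
from h import *
p1=gp(.04,29.5);p2=gp(0,29.5);print(p1,p2);go(p1,Rt(29.5),n=3);go(p2,Rt(29.5),cur=(p1,Rt(29.5)))
E
```

```text
[ 0.50221162 -0.0880808   0.28005407] [ 0.52515162 -0.0885848   0.24729407]
rows 3 row [0.102, 0.006, 0.014, 0.015, 0.042, 0.282]
rows 2 row [0.498, -0.048, 0.0, -0.0, 0.0, 0.0]
```

move_arm(
  steps=[
    [[0.1, 0, 0.01, 0, 0.04, 0.28, 85], [0.1, 0, 0.01, 0, 0.04, 0.28, 85], [0.1, 0, 0.01, 0, 0.04, 0.28, 85]],
  ],
)

```text
clock: 5.47
ee_pos: [0.5038, -0.0911, 0.2814]
tcp_rot: [-0.607, 0.364, 0.351, 0.613]
force: [-0.8, 0.6, 0.2]
gripper_width: 0.0852
```

move_arm(
  steps=[
    [[0.33, -0.03, 0, 0, 0, 0, 85], [0.33, -0.03, 0, 0, 0, 0, 85]],
  ],
)

```text
clock: 5.63
ee_pos: [0.5196, -0.0906, 0.2611]
tcp_rot: [-0.607, 0.364, 0.353, 0.611]
force: [0.6, 0.7, 0.5]
gripper_width: 0.0849
```

```bash
python3 - <<'E'
from h import *
print(status.observe()['joint_positions'],R.from_quat(status.observe()['tcp_rot']).as_matrix()[:,0]);go(gp(0,29.5),Rt(29.5))
E
```

```text
[-0.24668485  0.4035736   0.44073025  2.14390934 -1.08705344  0.24333293
  2.69225226] [ 0.48512909 -0.01091026 -0.87437448]
rows 1 row [0.368, 0.046, 0.053, 0.073, -0.002, -0.094]
```

move_arm(
  steps=[
    [[0.2, 0.03, 0.04, 0.06, 0, -0.05, 85], [0.2, 0.02, 0.03, 0.03, 0, -0.05, 85], [0, 0, 0, 0, 0, 0, 85]],
  ],
)

```text
clock: 5.88
ee_pos: [0.5272, -0.0868, 0.2457]
tcp_rot: [-0.607, 0.363, 0.352, 0.613]
force: [-0.3, -0.5, 0.3]
gripper_width: 0.0852
```

```bash
python3 - <<'E'
from h import *
print(status.observe()['joint_positions']);go(gp(0,29.5),Rt(29.5)); grab('wrist','w3.png')
E
```

```text
[-0.17155908  0.4315376   0.34262158  2.13303247 -1.1517074   0.20094035
  2.75330615]
rows 1 row [-0.061, 0.025, -0.047, 0.039, 0.022, -0.04]
```

View pics/w3.png

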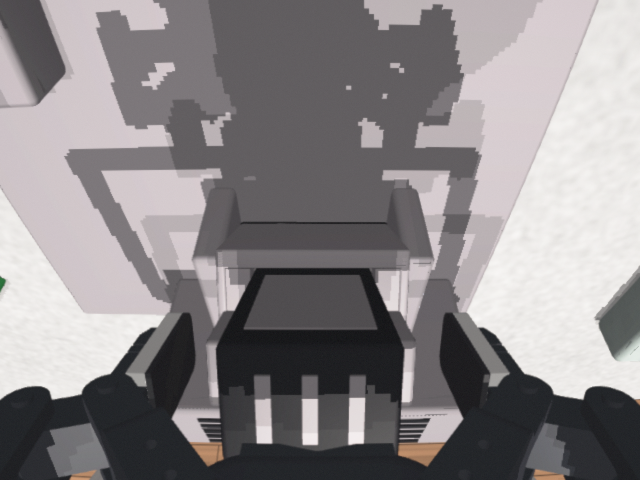

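The wrist view shows the pack between the open pads. Buttons are at (213,360) and (405,360), pads at (178,360) and (460,360), so it is centred within 2 mm. Closing.

move_arm(
  steps=[
    [[0, 0, -0.04, 0, 0, 0, 65], [0, 0, 0, 0, 0, 0, 55], [0, 0, 0, 0, 0, 0, 40], [0, 0, 0, 0, 0, 0, 40], [0, 0, 0, 0, 0, 0, 40]],
  ],
  force=50,
)

```text
clock: 6.35
ee_pos: [0.5265, -0.0891, 0.2491]
tcp_rot: [-0.607, 0.362, 0.352, 0.613]
force: [0.2, -0.6, -2.8]
gripper_width: 0.0471
```

move_arm(
  steps=[
    [[0, 0, 0, 0, 0, 0, 40], [0, 0, 0, 0, 0, 0, 40], [0, 0, 0, 0, 0, 0, 40]],
  ],
)

```text
clock: 6.6
ee_pos: [0.5263, -0.0889, 0.2494]
tcp_rot: [-0.607, 0.362, 0.352, 0.613]
force: [1.5, -0.4, -2.9]
gripper_width: 0.0476
```

```bash
python3 - <<'E'
from h import *
s=status.observe();print(s['joint_positions'],s['gripper_width'],s['force'])
p=s['ee_pos'];Rm=R.from_quat(s['tcp_rot']).as_matrix();go(p+.08*AX,Rm,n=6);go(p+.08*AX,Rm)
E
```

```text
[-0.18392187  0.42573626  0.36302985  2.13333622 -1.13945928  0.2130169
  2.74507296] 0.04758806218357938 [ 1.50422327 -0.35439744 -2.8628072 ]
rows 6 row [-0.332, 0.033, 0.001, -0.0, -0.0, -0.0]
rows 3 row [-0.663, 0.066, 0.002, -0.0, -0.0, -0.0]
```

move_arm(
  steps=[
    [[-0.15, 0.015, 0, 0, 0, 0, 40], [-0.15, 0.015, 0, 0, 0, 0, 40]],
  ],
)

```text
clock: 6.77
ee_pos: [0.5194, -0.0889, 0.2593]
tcp_rot: [-0.607, 0.362, 0.352, 0.613]
force: [2.1, 0.3, -3.1]
gripper_width: 0.0477
```

move_arm(
  steps=[
    [[-0.2, 0.02, 0, 0, 0, 0, 40], [-0.2, 0.02, 0, 0, 0, 0, 40]],
  ],
)

```text
clock: 6.93
ee_pos: [0.5095, -0.089, 0.2735]
tcp_rot: [-0.607, 0.363, 0.352, 0.613]
force: [1.4, 1.1, -3.1]
gripper_width: 0.0475
```

```bash
python3 - <<'E'
from h import *
print(status.observe()['joint_positions']); grab('wrist','w4.png')
E
```

```text
[-0.28000771  0.36680672  0.47548977  2.16334112 -1.03542836  0.2535557
  2.64219904]
```

View pics/w4.png

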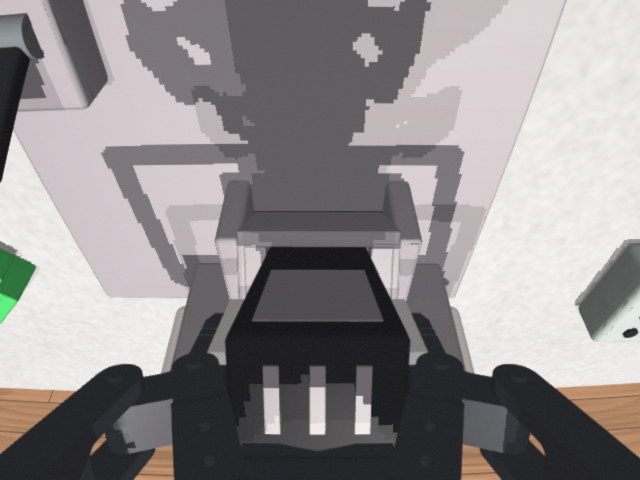

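The pack is moving with the gripper: it looks the same size, the bay rim recedes, and the sensor shows about 3 N of weight. I'll continue drawing.

move_arm(
  steps=[
    [[-0.33, 0.03, 0, 0, 0, 0, 40], [-0.33, 0.03, 0, 0, 0, 0, 40], [-0.33, 0.03, 0, 0, 0, 0, 40], [-0.33, 0.03, 0, 0, 0, 0, 40], [-0.33, 0.03, 0, 0, 0, 0, 40]],
  ],
)

```text
clock: 7.4
ee_pos: [0.4689, -0.0886, 0.3303]
tcp_rot: [-0.606, 0.364, 0.353, 0.613]
force: [-0.1, 0.8, -4.0]
gripper_width: 0.0474
```

```bash
python3 - <<'E'
from h import *
s=status.observe();print(s['joint_positions'],s['ee_pos']-gp(0,29.5),(s['ee_pos']-gp(0,29.5))@AX)
E
```

```text
[-0.54476167  0.21017824  0.76036951  2.21985894 -0.71671804  0.33567298
  2.35091061] [-5.62974062e-02 -3.86898527e-05  8.29679240e-02] 0.10023680473267912
```

```bash
cat >> h.py <<'E'
SE=dict(p=np.array([.5263,-.0889,.2494]),q=[-.607,.362,.352,.613])
def pose_for(foot,yaw=YAW):
    """tool pose that stands the held pack upright with foot there"""
    Rp=np.array([Rt(0,YAW)[:,0]]*3) # placeholder
    a=np.radians(35);Rz=R.from_euler('z',YAW).as_matrix()
    Pk=Rz@np.array([[np.cos(a),0,np.sin(a)],[0,1,0],[-np.sin(a),0,np.cos(a)]]).T
    rel=Pk.T@R.from_quat(SE['q']).as_matrix(); off=Pk.T@(SE['p']-(B-.1*AX))
    G=R.from_euler('z',yaw).as_matrix(); return np.array(foot)+G@off,G@rel
E
sed -i '/placeholder/d' h.py
python3 - <<'E'
from h import *
import fast as f
np.set_printoptions(precision=3,suppress=True)
q=status.observe()['joint_positions'];c=None
s=status.observe();W=[(s['ee_pos']+[-.01,0,.06],R.from_quat(s['tcp_rot']).as_matrix()),pose_for([.45,0,.19]),pose_for([.567,.305,.16]),pose_for([.567,.305,.008])]
for p,Rm in W:
    go(p,Rm,cur=c);c=(p,Rm);q,m,n=f.sim(q,p,R.from_matrix(Rm));print(p,q,'margin',m)
E
```

```text
rows 2 row [-0.716, -0.256, -0.001, 0.0, 0.0, -0.0]
[ 0.459 -0.089  0.39 ] [-0.741  0.078  0.947  2.187 -0.389  0.44   2.052] margin 0.1993180776382294
rows 8 row [-0.16, -0.055, 0.276, -0.0, -0.002, 0.869]
[ 0.465 -0.     0.444] [-0.902  0.155  0.938  1.944 -0.13   1.208  1.645] margin 0.2694500481232991
rows 9 row [0.055, -0.317, 0.853, -0.0, -0.0, -0.0]
[0.582 0.305 0.414] [-1.004  0.591  0.722  1.481 -0.428  1.32   1.337] margin 0.3396156131488334
rows 4 row [0.945, -0.094, -0.003, -0.0, -0.0, -0.0]
[0.582 0.305 0.262] [-0.96   0.748  0.647  1.599 -0.535  1.07   1.42 ] margin 0.5414638868387752
```

move_arm(
  steps=[
    [[-0.5, -0.18, 0, 0, 0, 0, 40], [-0.5, -0.18, 0, 0, 0, 0, 40], [-0.5, -0.18, 0, 0, 0, 0, 40]],
  ],
)

```text
clock: 7.65
ee_pos: [0.4555, -0.0893, 0.3925]
tcp_rot: [-0.603, 0.367, 0.355, 0.613]
force: [-0.9, 1.6, -2.8]
gripper_width: 0.0475
```

move_arm(
  steps=[
    [[-0.16, -0.05, 0.27, 0, 0, 0.85, 40], [-0.16, -0.05, 0.27, 0, 0, 0.85, 40], [-0.16, -0.05, 0.27, 0, 0, 0.85, 40], [-0.16, -0.05, 0.27, 0, 0, 0.85, 40], [-0.16, -0.05, 0.27, 0, 0, 0.85, 40]],
  ],
)

```text
clock: 8.07
ee_pos: [0.4516, -0.0372, 0.4302]
tcp_rot: [-0.52, 0.476, 0.463, 0.537]
force: [-0.3, 0.7, -3.4]
gripper_width: 0.0475
```

```bash
python3 - <<'E'
from h import *
s=status.observe();print(s['joint_positions'])
go(*pose_for([.46,0,.19]))
E
```

```text
[-0.94211847  0.05153182  1.00065502  2.04826333 -0.06427169  0.94865143
  1.63148122]
rows 3 row [-0.101, -0.193, 0.312, -0.043, 0.009, 0.829]
```

move_arm(
  steps=[
    [[-0.1, -0.19, 0.31, -0.04, 0, 0.83, 40], [-0.1, -0.19, 0.31, -0.04, 0, 0.83, 40], [-0.1, -0.19, 0.31, -0.04, 0, 0.83, 40], [0, 0, 0, 0, 0, 0, 40]],
  ],
)

```text
clock: 8.4
ee_pos: [0.4746, 0.0031, 0.4454]
tcp_rot: [-0.464, 0.529, 0.527, 0.477]
force: [0.2, 1.3, -4.3]
gripper_width: 0.0472
```

```bash
python3 - <<'E'
from h import *
go(*pose_for([.567,.305,.16]))
E
```

```text
rows 8 row [0.071, -0.33, 0.947, 0.004, 0.009, -0.023]
```

move_arm(
  steps=[
    [[0.05, -0.27, 0.76, 0, 0, 0, 40], [0.05, -0.27, 0.76, 0, 0, 0, 40], [0.05, -0.27, 0.76, 0, 0, 0, 40], [0.05, -0.27, 0.76, 0, 0, 0, 40], [0.05, -0.27, 0.76, 0, 0, 0, 40]],
  ],
)

```text
clock: 8.82
ee_pos: [0.5301, 0.152, 0.4312]
tcp_rot: [-0.461, 0.531, 0.523, 0.481]
force: [0.3, -1.4, -3.0]
gripper_width: 0.0474
```

move_arm(
  steps=[
    [[0.05, -0.27, 0.76, 0, 0, 0, 40], [0.05, -0.27, 0.76, 0, 0, 0, 40], [0.05, -0.27, 0.76, 0, 0, 0, 40], [0.05, -0.27, 0.76, 0, 0, 0, 40]],
  ],
)

```text
clock: 9.15
ee_pos: [0.5759, 0.2772, 0.4189]
tcp_rot: [-0.462, 0.531, 0.522, 0.482]
force: [0.1, -0.4, -2.6]
gripper_width: 0.0481
```

```bash
python3 - <<'E'
from h import *
go(*pose_for([.567,.305,.10]))
E
```

```text
rows 2 row [0.808, -0.156, 0.338, -0.067, 0.044, -0.063]
```

move_arm(
  steps=[
    [[0.3, -0.12, 0.34, -0.07, 0.04, -0.06, 40], [0.5, -0.1, 0.34, -0.07, 0.04, -0.06, 40], [0.5, -0.05, 0, 0, 0, 0, 40], [0, 0, 0, 0, 0, 0, 40]],
  ],
)

```text
clock: 9.48
ee_pos: [0.5817, 0.3129, 0.3629]
tcp_rot: [-0.472, 0.525, 0.522, 0.479]
force: [-0.0, -1.1, -4.3]
gripper_width: 0.0478
```

```bash
python3 - <<'E'
from h import *
go(*pose_for([.567,.305,.05]))
s=grab('scene')['frame'];w=grab('wrist')['frame'];grab('top')
a=cv2.resize(s[90:270,310:490],(400,400),interpolation=cv2.INTER_CUBIC);b=cv2.resize(w,(400,300))
o=np.zeros((400,800,3),np.uint8);o[:,:400]=a;o[:300,400:]=b;cv2.imwrite('pics/m5.png',o[:,:,::-1])
E
```

```text
rows 2 row [0.738, -0.077, -0.107, 0.044, -0.006, 0.018]
```

View pics/m5.png

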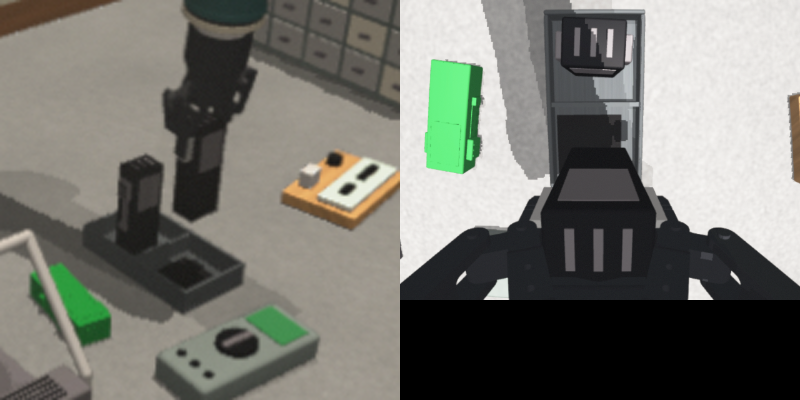

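The scene half shows the pack held upright at about (200,170), above the compartment. The wrist half shows the tray (598,90) aligned with the jaws and the spare still standing. Lowering.

move_arm(
  steps=[
    [[0.7, -0.07, -0.11, 0.04, 0, 0.02, 40], [0.7, -0.07, -0.11, 0.04, 0, 0.02, 40], [0, 0, 0, 0, 0, 0, 40]],
  ],
)

```text
clock: 9.88
ee_pos: [0.5844, 0.302, 0.3164]
tcp_rot: [-0.47, 0.524, 0.519, 0.485]
force: [-0.1, 0.1, -4.1]
gripper_width: 0.0473
```

```bash
python3 - <<'E'
from h import *
go(*pose_for([.567,.305,.012])); go(*pose_for([.567,.305,.007]))
E
```

```text
rows 2 row [0.636, -0.028, 0.027, -0.01, 0.04, 0.064]
rows 2 row [0.698, -0.033, 0.026, -0.01, 0.04, 0.064]
```

move_arm(
  steps=[
    [[0.3, -0.02, 0.01, 0, 0.02, 0.03, 40], [0.3, -0.02, 0.01, 0, 0.02, 0.03, 40], [0.3, -0.02, 0.01, 0, 0.02, 0.03, 40], [0.2, 0, 0, 0, 0, 0, 40], [0, 0, 0, 0, 0, 0, 40]],
  ],
)

```text
clock: 10.3
ee_pos: [0.5844, 0.3034, 0.2754]
tcp_rot: [-0.469, 0.525, 0.519, 0.484]
force: [-0.1, -1.3, -4.1]
gripper_width: 0.0478
```

```bash
python3 - <<'E'
from h import *
go(*pose_for([.567,.305,.007]))
E
```

```text
rows 1 row [0.376, 0.025, 0.025, -0.027, 0.061, 0.097]
```

move_arm(
  steps=[
    [[0.15, 0.01, 0.01, 0, 0.03, 0.05, 40], [0.1, 0.01, 0, 0, 0.03, 0.05, 40], [0.05, 0, 0, 0, 0, 0, 40]],
  ],
)

```text
clock: 10.55
ee_pos: [0.5826, 0.3043, 0.2634]
tcp_rot: [-0.469, 0.528, 0.52, 0.48]
force: [-0.7, 0.6, -3.0]
gripper_width: 0.0472
```

move_arm(
  steps=[
    [[0.06, 0, 0, 0, 0, 0, 40], [0.06, 0, 0, 0, 0, 0, 40]],
  ],
)

```text
clock: 10.72
ee_pos: [0.583, 0.3046, 0.2609]
tcp_rot: [-0.469, 0.527, 0.52, 0.481]
force: [-9.4, -3.2, 55.6]
gripper_width: 0.0471
```

move_arm(
  steps=[
    [[0, 0, 0, 0, 0, 0, 40], [0, 0, 0, 0, 0, 0, 40]],
  ],
)

```text
clock: 10.88
ee_pos: [0.5836, 0.3046, 0.2626]
tcp_rot: [-0.469, 0.526, 0.52, 0.482]
force: [0.2, -0.9, -3.1]
gripper_width: 0.0476
```

```bash
python3 - <<'E'
from h import *
print(status.observe()['force']); go(*pose_for([.567,.305,.007]))
s=grab('scene')['frame'];w=grab('wrist')['frame']
a=cv2.resize(s[90:270,310:490],(400,400),interpolation=cv2.INTER_CUBIC);b=cv2.resize(w,(400,300))
o=np.zeros((400,800,3),np.uint8);o[:,:400]=a;o[:300,400:]=b;cv2.imwrite('pics/m6.png',o[:,:,::-1])
E
```

```text
[ 0.18400444 -0.94093534 -3.13916013]
rows 1 row [0.055, 0.033, -0.001, -0.015, 0.037, 0.047]
```

View pics/m6.png

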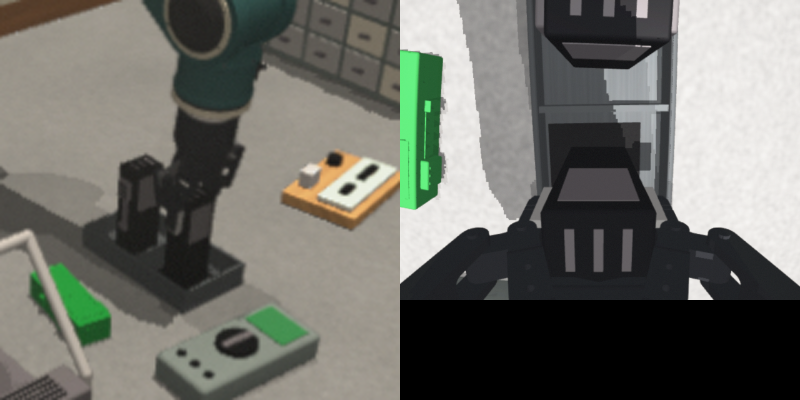

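The pack is inside the empty compartment, at (185,240) in the scene half, upright and hovering 1–2 mm. I'll touch down and open.

move_arm(
  steps=[
    [[0.04, 0, 0, 0, 0, 0.02, 40], [0, 0, 0, 0, 0, 0, 50], [0, 0, 0, 0, 0, 0, 56], [0, 0, 0, 0, 0, 0, 62], [0, 0, 0, 0, 0, 0, 72]],
  ],
  force=20,
)

```text
clock: 11.4
ee_pos: [0.5833, 0.3047, 0.2602]
tcp_rot: [-0.469, 0.527, 0.521, 0.482]
force: [-0.1, -0.5, 0.6]
gripper_width: 0.0713
```

move_arm(
  steps=[
    [[0, 0, 0, 0, 0, 0, 80], [0, 0, 0, 0, 0, 0, 80], [0, 0, 0, 0, 0, 0, 80]],
  ],
)

```text
clock: 11.65
ee_pos: [0.5834, 0.3048, 0.2604]
tcp_rot: [-0.469, 0.527, 0.521, 0.482]
force: [-0.9, -0.4, 0.2]
gripper_width: 0.0796
```

```bash
python3 - <<'E'
from h import *
s=status.observe();print(s['force']);go(s['ee_pos']+[0,0,.15],R.from_quat(s['tcp_rot']).as_matrix())
E
```

```text
[-0.92331749 -0.3795332   0.16938397]
rows 4 row [-0.933, 0.091, 0.006, 0.0, -0.0, 0.0]
```

move_arm(
  steps=[
    [[-0.3, 0.03, 0, 0, 0, 0, 80], [-0.5, 0.05, 0, 0, 0, 0, 80], [-0.7, 0.07, 0, 0, 0, 0, 80], [-0.8, 0.08, 0, 0, 0, 0, 80], [-0.8, 0.08, 0, 0, 0, 0, 80]],
  ],
)

```text
clock: 12.07
ee_pos: [0.5818, 0.3035, 0.386]
tcp_rot: [-0.468, 0.53, 0.521, 0.478]
force: [-0.2, 0.2, -0.2]
gripper_width: 0.0801
```

move_arm(
  steps=[
    [[-0.7, 0.5, 0, 0, 0, 0, 80], [-0.5, 0.8, 0, 0, 0, 0, 80], [0, 0.8, 0, 0, 0, 0, 80], [0, 0, 0, 0, 0, 0, 80], [0, 0, 0, 0, 0, 0, 80]],
  ],
)

```text
clock: 12.48
ee_pos: [0.5017, 0.3022, 0.4567]
tcp_rot: [-0.467, 0.527, 0.52, 0.483]
force: [-0.3, 0.2, -0.5]
gripper_width: 0.08
```

```bash
python3 - <<'E'
from h import *
print(status.observe()['force'])
s=grab('scene')['frame'];w=grab('wrist')['frame'];t=grab('top')['frame']
o=np.zeros((600,800,3),np.uint8);o[:300,:400]=cv2.resize(s[100:340,190:510],(400,300));o[:300,400:]=cv2.resize(w,(400,300));o[300:,:533]=cv2.resize(t[160:340,110:430],(533,300));cv2.imwrite('pics/f7.png',o[:,:,::-1])
E
```

```text
[-0.27617144  0.24612542 -0.54950395]
```

View pics/f7.png

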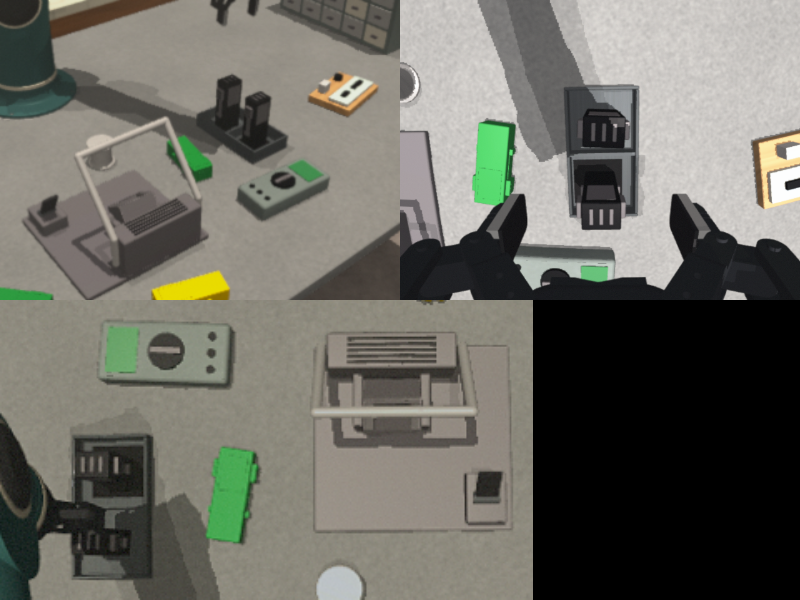

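Both packs stand upright in the tray (the placed one at (258,118) in the scene part). The bay is empty, the lever leans to the back (488,487 in the top part), and the meter, spool and spare look in place. The gripper is clear, so I'm handing in.

```bash
python3 - <<'E'
from plant import r
print(r.close_job())
E
```

```text
the job is handed in; nothing more can be done
None
```

The job is handed in at about 12.5 s of the 64 s allowed. The hand-in gave no verdict, so what follows rests on my own checks.

**What I did**
- **Lever:** I pushed it over with closed fingertips until it met its stop. The free end was then about 30 mm behind the hinge, which matches fully off.
- **Grip:** I squeezed the pack by its buttons at 50 N and drew it about 100 mm along the bay's axis. The tool was tilted 29.5° instead of 35°, because joints 5, 6 and 7 reached their limits at 35°.
- **Placing:** I stood the pack upright in the empty compartment, released it and backed the arm away.

**Last checks**
- The final pictures show both packs upright in the tray, the bay empty and the lever leaning to the back. The meter, spool and spare look to be where they were, judged by eye and not measured.
- The gripper is clear of everything, with wrist force near 0.

**What disagreed or ran high**
- **Lever stop:** The wrist force peaked at about 98 N, under the 120 N limit.
- **First touchdown:** It read about 56 N for a moment. I backed off, touched down again lightly and released.
- **Grip width:** The gripper read 47.6 mm, less than the expected 50 mm over fully pressed buttons. The pack came out freely, so the teeth had let go.

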